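Load the tube block into the dry-bath heater and latch its lid

TASK

The washed aluminium tube block is standing on end on the drying mat. Turn it holes up, set it fully home, flat and square, in the well of the dry-bath heater, then shut the heater's lid and press it down until the catch snaps in and holds it closed. Set the block down, never let it drop or topple, and leave the small spare block and the upturned beaker where they stand.

Things in the scene. Friction and masses are not known exactly. Their poses are not given: they have to be found in the camera images.
- block: Aluminium block 100 x 56 x 42 mm, 0.45 kg, 15 tube holes and, near one end, a thermometer hole in one 100 x 56 face. Origin: centre of its base (the face without holes). x: length, towards the thermometer hole; y: width; z: from base to holes (mouths at z = 42 mm). At the start it stands on end, x up, origin 50 mm above the mat's top, holes facing the robot's left (+y) within 0.7 rad. Plain sides.
- mat: Thin grey ribbed drying mat fixed on the bench, 220 (x) by 240 mm (y), 3 mm thick. Origin: centre of its underside, at bench level. The block and an upturned beaker stand on it, with room to lay the block down. It lies left or right of the robot's centre line, the heater on the other side.
- bath: White heater, fixed, 240 mm deep, 170 wide. Origin: bench level below the well's centre; x to its rear (lid hinge), y its left, z up. Panel at the front (-x) slopes from 88 mm high at x = -78 to 50 mm at x = -146. Open chamber, inside 132 (x) by 134 mm (y), its walls (front 12, sides 18, rear 28 mm thick) 94 mm high; its floor is a deck at z = 62 mm with the well sunk in the middle.
- well (a point): Centre of the well's floor, 48 mm above the bench; axes as the heater's. Pocket 14 mm deep, 59 mm (x) by 103 mm (y): 1.5 mm play on each side of the block, whose length lies along y, either way round. Slippery walls: 5 mm upright, then flaring 4 mm outwards over the upper 9 mm. Seated, the block's base is at this point, 28 mm stand out of the deck; 38 mm free to chamber walls at its long sides.
- lid (a joint): Heater lid, rad: 0 shut, opening grows, stop at 1.9; starts at 1.6 to 1.8, leaning back. Stiff hinge (0.22 N m), stays where left. Clear panel in a grey frame, 160 mm wide, 5 thick, reaching 158 mm from the hinge axis, then a tab. Near 0.06 rad a tongue under its front edge meets a sprung catch; about 8 N down at the tab snaps it past and it stays shut.
- lid_hinge (a point): On the hinge axis, mid-width: 86 mm behind the well's centre along the heater's x, 94.5 mm above the bench. The axis runs along the heater's y; the shut lid's underside lies at this height.
- lid_tab (a point): Centre of the outer (upper when shut) face of the tab, a grey lip 70 mm wide, 18 deep, 7 thick in the middle of the lid's free edge; 167 mm from the hinge axis, 7 mm above the lid's underside. Moves with the lid; shut, it is 101.5 mm above the bench.
- spare_block: Bystander: a smaller aluminium block with 24 small holes, 76 x 48 x 32 mm, lying flat. Origin: centre of its underside.
- beaker: Bystander: small glass beaker, 52 mm across, 68 mm tall, standing upside down on the far half of the mat. Origin: centre of its (upward) bottom.
Things that resemble listed ones, but are neither listed nor needed, are in the scene too. What is shaped like the block but orange or purple is not meant.

How it is judged:
By the outcome, as a careful person would: the job done as asked, in the order asked, and still so for the second after the job is handed in, with the robot touching nothing.
It also fails if it takes over 72 s, if anything falls off the work surface, if the arm or the gripper's body presses on something with over 40 N, if the wrist force passes 120 N, or if a joint passes its speed limit or range.

ROBOT

A 6-joint arm with a two-finger parallel gripper is mounted at the origin on the work surface. World frame = base frame: x ahead of the robot, y to its left, z up, the work surface at z = 0. Lengths are in mm, angles in rad, forces in N, time in s.
With the tool pointing down it reaches from about 350 to 775 mm from the base axis. Payload 7.3 kg.
Tool frame: the origin (TCP) lies midway between the tips of the shut fingers; the grasp point (between the pads) lies 19 mm behind it; z points along the fingers, y is the line along which they close (so a half turn about z gives the same grasp; the last joint's range is limited). The gripper opens to 92 mm and grips with 3 to 60 N. Pads are 19 mm wide; open, the fingers measure 130 mm over their backs; the gripper's body (75 mm by 190 mm) begins 47 mm behind the grasp point.
Start: joints at [-1.322, 0.342, 1.524, -0, 1.275, -0.146], TCP at [201.951, -484.624, 226.741] pointing down, gripper open.
Joint ranges: [-2.53, 2.53], [-0.77, 2.02], [0.04, 2.7], [-1, 4.14], [0.28, 2.66], [-3.11, 3.11]. Speed limits (rad/s): [2.57, 2.57, 3.14, 3.14, 3.14, 3.14].

INTERFACE

Orientations are given as [roll, pitch, yaw] about the fixed x, y, z axes, in that order (R = Rz(yaw) Ry(pitch) Rx(roll)).
In Python, from plant import bot gives the robot as it stands.
- The arm moves only by the tool servo_tool, never from a script. Its argument "deltas" is a list of rows, each a list of 2 entries, a list of its own where there are three numbers: the shift along the tool's x, y, z in m, then the turn, a rotation vector about the tool's x, y, z in degrees. A call has 1 to 20 rows; each row shifts and turns the commanded pose from where the row before left it, along the tool's axes as they then stand; what a row does not reach is not made up. A row lasts 1/8 s, in which the tool goes at most 62.5 mm and 10.7 degrees, less where a joint would pass 70% of its speed; a pose out of reach is approached as far as the arm can. A call with a gripper value outside its range is refused whole. "fingers" is the opening, from 0 (shut) to 1 (fully open), set as the call begins (left out, the last holds). The fingers move at their own pace and stop on an object; the grip force is fixed at half the most. Time passes only in rows, so rows that do not move let the fingers close. It gives the time, the measured TCP pose, the force, the opening and the grip force at its end, in the units of the state.
- bot.get_obs(): the state, without advancing time (a new reading comes with each control period).
- bot.capture(name): name is "scene" or "top" or "wrist"; returns the picture (420x560x3 uint8, red, green, blue); there is no depth.
- bot.camera_model(name): a dict with "mtx" (3x3 intrinsics, pixels), "xyz" and "rotation" of the camera in the world. Camera axes: x right, y down, z forward; pixel columns grow to the right and rows downward; lengths in mm; the calibration is good to about 2 mm. A picture is of the moment at which its call begins: read the wrist's pose just before it. camera_model takes no time and is no camera call; for the wrist camera it gives the pose at the moment of the call.
- bot.close_job(): hands the job in; it is judged then, once.
The state is a dict: "time": time; "joint_positions": joint angles; "dq": joint speeds; "tau": joint torques, N m; "tool_pos": TCP position; "tcp_rot": TCP orientation; "contact_force": force on the tool from outside, world axes, zero at the start; "moment": the same for the moment, N m; "grip_width": finger opening in mm; "finger_force": force on a finger pad.
Only numpy, scipy, OpenCV 4.12 (cv2) and the standard library are available. Lean on these libraries where they do the work, as an engineer would, in place of code of your own. Each camera call takes 0.05 s, during which the arm holds its last target. There are 200 camera calls.

## Working session

There is one attempt and no reset: what is moved stays moved. The work goes in short steps, Python scripts to look and compute and a tool call to move; the robot and the scene stay as the last step left them, time stands still between calls to the robot, and variables do not carry over. Pictures are saved under pics/ and viewed, at most 10 in all, crops included, and the job is handed in when it is done.

Besides the shell and the picture viewer there is one more tool, called after "Emit:" as name(argument=value, ...) on one line, values as JSON. servo_tool: Moves the arm, as the interface text tells. Its arguments: {"type":"object","properties":{"deltas":{"type":"array"},"fingers":{"type":"number"}},"required":["deltas"]}

```bash
ls; mkdir -p pics
python3 - <<'E'
from plant import bot
import cv2,json,numpy as np
for n in ("scene","top"):
    im=bot.capture(n); cv2.imwrite(f"pics/{n}0.png",im[:,:,::-1])
    m=bot.camera_model(n); print(n,{k:np.round(v,3).tolist() for k,v in m.items()})
o=bot.get_obs(); print(o)
E
```

```text
pics
scene {'mtx': [[412.201, 0.0, 271.845], [0.0, 412.201, 211.742], [0.0, 0.0, 1.0]], 'xyz': [1144.363, -37.974, 611.824], 'rotation': [-2.257, 0.013, 1.507]}
top {'mtx': [[441.591, 0.0, 281.218], [0.0, 441.591, 212.878], [0.0, 0.0, 1.0]], 'xyz': [378.673, -5.55, 915.441], 'rotation': [-2.992, 0.032, -1.569]}
{'time': 0.1, 'joint_positions': array([-1.32200014e+00,  3.42669484e-01,  1.52485273e+00,  1.45316041e-05,
        1.27537197e+00, -1.46006836e-01]), 'dq': array([ 0.00013507, -0.00191491, -0.00248975, -0.00044978,  0.0006868 ,
       -0.00051802]), 'tau': array([ 1.77230333e-03, -4.32004344e+01, -2.44693458e+01,  7.19386968e-02,
        5.25572710e-02, -5.36106165e-05]), 'tool_pos': array([ 201.87013205, -484.28891106,  226.12991261]), 'tcp_rot': array([-3.14030699e+00, -2.03107654e-04,  3.94798651e-01]), 'contact_force': array([0.61310154, 0.52789318, 0.32101704]), 'moment': array([0.01315211, 0.04290123, 0.00357918]), 'finger_force': 0.0, 'grip_width': 91.89457658166629}
```

View pics/top0.png

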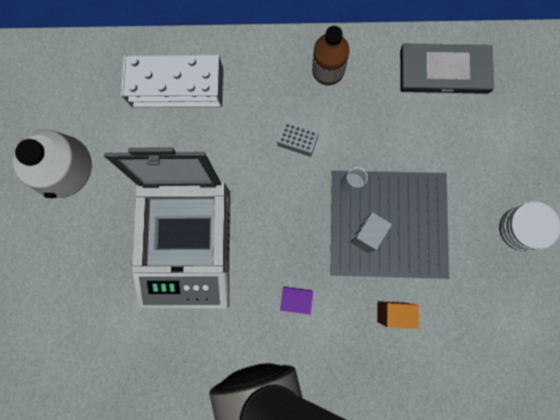

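View pics/scene0.png

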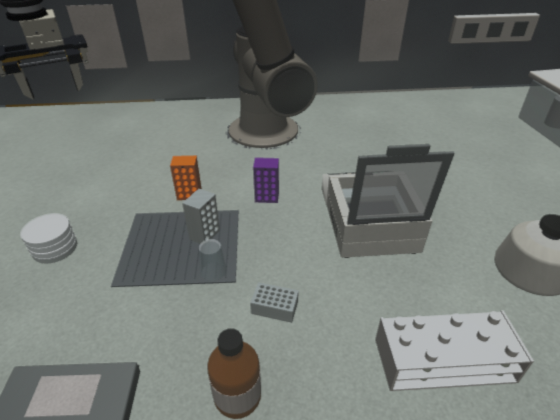

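Top view: the aluminium block stands on the mat at about (375,231). Lookalikes are the purple block (297,300), the orange block (402,315) and the small spare block (298,139). The description picks (375,231). The heater well is at (183,233), the lid tab at (153,153) and the beaker at (357,177). I'll crop in to check this choice and measure.

```bash
cat > h.py <<'E'
from plant import bot
import cv2,numpy as np
from scipy.spatial.transform import Rotation as R
def rot(e): return R.from_euler('xyz',e).as_matrix()
def ray(m,uv):
    uv=np.atleast_2d(uv).astype(float); d=np.c_[uv,np.ones(len(uv))]@np.linalg.inv(m['mtx']).T@rot(m['rotation']).T
    return np.array(m['xyz']),d
def plane(m,uv,z):
    c,d=ray(m,uv); return (c+d*((z-c[2])/d[:,2:3]))
def proj(m,P):
    q=(np.atleast_2d(P)-m['xyz'])@rot(m['rotation'])@np.array(m['mtx']).T; return q[:,:2]/q[:,2:]
def quad(mask):
    c=max(cv2.findContours(mask.astype(np.uint8),0,cv2.CHAIN_APPROX_NONE)[0],key=cv2.contourArea)
    return cv2.minAreaRect(c),c
E
python3 - <<'E'
from h import *
m=bot.camera_model("top"); im=cv2.imread("pics/top0.png")
np.set_printoptions(precision=1,suppress=True)
print("mat",plane(m,[(332,171),(446,172),(449,278),(331,276)],3)[:,:2].tolist())
print("beaker bottom",plane(m,[(357,177)],71))
a=cv2.resize(im[160:285,325:455],None,fx=3,fy=3,interpolation=cv2.INTER_CUBIC)
b=cv2.resize(im[140:315,100:235],None,fx=3,fy=3,interpolation=cv2.INTER_CUBIC)
s=cv2.imread("pics/scene0.png"); s=cv2.resize(s[180:290,170:260],None,fx=4,fy=4,interpolation=cv2.INTER_CUBIC)[:, :370]
c=np.zeros((530,800,3),np.uint8); c[:375,:390]=a; c[:525,395:]=b[:525,:405]
cv2.imwrite("pics/crop1.png",c); cv2.imwrite("pics/crop2.png",s)
g=cv2.cvtColor(im,cv2.COLOR_BGR2GRAY)
print(g[231,355:400]); print(g[205:255,375])
print(g[233,140:232]); print(g[185:275,183])
E
```

```text
mat [[605.0536520430408, -82.96018480191493], [601.4029836459581, -320.8801160754332], [381.78711737950215, -315.20540737754345], [385.43131986047507, -77.56459671121982]]
beaker bottom [[ 575.9 -125.5   71. ]]
[ 90  80  66  57  68 106 136 147 149 146 145 145 146 147 145 146 146 147
 147 146 146 146 144 148 145 147 147 147 146 146 150 143 124  93  81  87
  90  91  93  91  95  90  84  78  81]
[ 90  92  88  91  90  87  90  89 104 130 144 148 147 146 145 146 148 146
 147 146 149 149 149 148 147 146 146 146 148 153 151 149 147 145 146 149
 149 150 148 150 145 149 152 137 104  89  92  96  94  98]
[176 174 157  99  57  49  49  59  96 140 147 145 143 142 124 102  98  89
  58  41  39  41  40  40  39  43  39  40  41  39  39  42  37  42  40  40
  40  39  40  42  40  42  39  41  41  41  40  43  38  41  40  40  40  42
  40  41  42  41  40  41  42  41  41  42  41  39  43  40  38  63 106 135
 147 152 164 171 171 172 172 172 175 173 155 102  58  50  53  48  44  79
 127 146]
[ 74 143 175 175 175 173 172 171 175 176 171 130  84  87 125 144 149 148
 146 145 147 147 143 146 146 147 148 147 147 147 139 132 123  89  50  39
  41  41  40  43  43  41  42  42  44  43  41  39  41  41  40  42  41  43
  40  42  41  42  42  42  41  41  47  66 108 141 147 145 144 145 146 148
 147 148 148 148 149 151 149 143 113  98 108 112 114 116 122 133 156 173]
```

View pics/crop1.png

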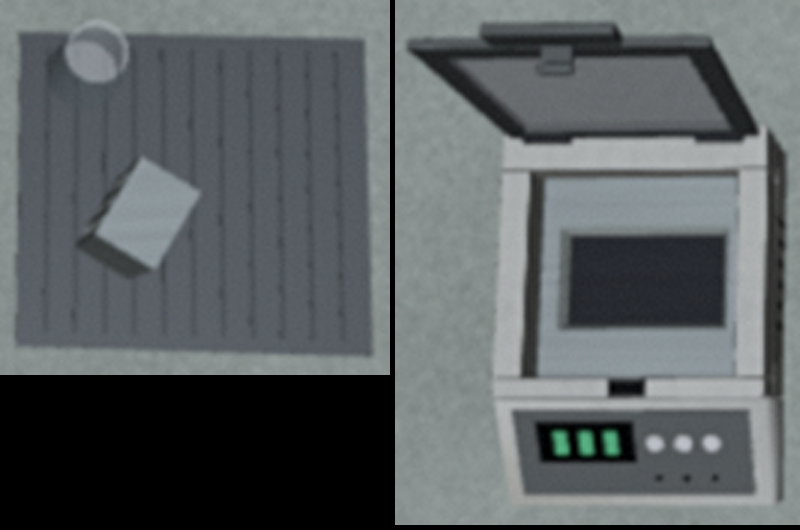

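The crop confirms the choice. It is a plain grey block with its top face at crop corners (143,157), (202,190), (157,270), (96,235), and the holes are on the upper-left edge. The heater's pocket floor is clear, and the lid's hinge edge and tab are visible.

Run:
```python
from h import *
np.set_printoptions(precision=1,suppress=True)
m=bot.camera_model("top"); im=cv2.imread("pics/top0.png"); g=cv2.GaussianBlur(cv2.cvtColor(im,cv2.COLOR_BGR2GRAY),(3,3),0)
def sub(x0,x1,y0,y1,lo,hi):
    k=np.zeros_like(g); k[y0:y1,x0:x1]=((g[y0:y1,x0:x1]>lo)&(g[y0:y1,x0:x1]<hi)); return quad(k)
r,c=sub(345,400,205,260,118,256); 
P=plane(m,cv2.boxPoints(r),103)[:,:2]; print("block",P.mean(0),np.linalg.norm(np.roll(P,1,0)-P,axis=1),np.degrees(np.arctan2(*(P[1]-P[0])[::-1])),P.tolist())
# well dark floor/pocket
r,c=sub(150,216,215,252,0,68); 
for z in (48,57):
    P=plane(m,cv2.boxPoints(r),z)[:,:2]; print("well",z,P.mean(0),np.linalg.norm(np.roll(P,1,0)-P,axis=1),[np.degrees(np.arctan2(*(P[i]-P[i-1])[::-1])) for i in (1,2)])
px=lambda L:[(395+0,0) and ((u-395)/3+100,v/3+140) for u,v in L]
print("rim outer/inner",plane(m,px([(503,137),(768,137),(527,170),(740,170),(520,377),(740,377),(495,380),(495,398),(780,398)]),94)[:,:2])
# hinge & tab, lid angle: find where tab outer edge ray meets heater mid-plane
c0,d=ray(m,px([(549,24),(550,42),(560,38)])); print(c0,d)
s=cv2.imread("pics/scene0.png")
ms=bot.camera_model("scene")
print("check",proj(ms,[[456,-203,103]]))
```

```text
block [ 467.7 -149.7] [41.7 55.5 42.1 55.2] -31.768177109846093 [[455.16562485836045, -117.29211966346666], [502.3232354535846, -146.49482842801817], [480.0414593801737, -182.1594974164], [433.30425170514087, -152.85164011412087]]
well 48 [468.4 217.2] [ 58.1 102.7  57.8 101.7] [np.float64(-90.15314465020315), np.float64(-178.4992196295151)]
well 57 [467.5 214.8] [ 57.5 101.6  57.2 100.6] [np.float64(-90.15314465020317), np.float64(-178.4992196295151)]
rim outer/inner [[556.  300.4]
 [555.1 129.9]
 [534.4 283.8]
 [533.8 147.3]
 [403.3 281.9]
 [403.4 144.2]
 [401.5 297.5]
 [390.4 297. ]
 [390.6 119. ]]
[378.7  -5.5 915.4] [[ 0.3  0.3 -1. ]
 [ 0.3  0.3 -1. ]
 [ 0.3  0.3 -1. ]]
check [[173.6 195.6]]
```

View pics/crop2.png

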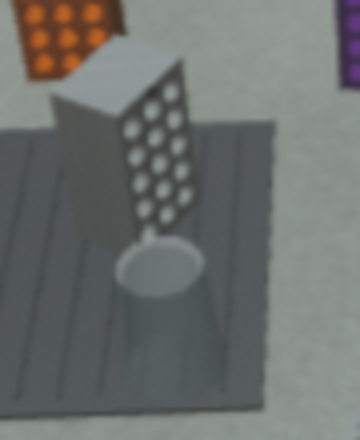

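The scene crop shows the hole face to the right, with the top face at crop (118,75), and the beaker in front at (160,265). Everything agrees with the top view. Next, a helper that prints per-row deltas to a target pose.

```bash
cat >> h.py <<'E'
from scipy.linalg import expm,logm
def T(p,M): A=np.eye(4); A[:3,:3]=M; A[:3,3]=p; return A
def cur():
    o=bot.get_obs(); return T(o['tool_pos'],rot(o['tcp_rot']))
def tool(az,tilt):
    """tool x at azimuth az (deg); tilt about tool y (deg)"""
    return (R.from_euler('z',az,degrees=True)*R.from_euler('x',180,degrees=True)*R.from_euler('y',tilt,degrees=True)).as_matrix()
def step(A,B,n):
    D=np.linalg.inv(A)@B; d=expm(np.real(logm(D))/n)
    print(n,"rows: shift m",np.round(d[:3,3]/1000,5).tolist(),"turn",np.round(np.degrees(R.from_matrix(d[:3,:3]).as_rotvec()),3).tolist())
def st():
    o=bot.get_obs(); print(round(o['time'],2),"q",np.round(o['joint_positions'],3),"p",np.round(o['tool_pos'],1),"e",np.round(o['tcp_rot'],3),"F",np.round(o['contact_force'],1),"w",round(o['grip_width'],1),"f",round(o['finger_force'],1))
n=np.array([np.cos(np.radians(58.2)),np.sin(np.radians(58.2)),0])
E
python3 - <<'E'
from h import *
M=tool(58.2,-40); t=M[:,2]; print(M)
G=np.array([467.7,-149.7,67])+3*n
pre=G-71*t; print(pre, G+19*t)
A=cur(); U=T(pre+[0,0,100],M)
step(A,U,14); step(U,T(pre,M),3); step(T(pre,M),T(G+19*t,M),6)
E
```

```text
[[ 4.03671559e-01  8.49892693e-01 -3.38720656e-01]
 [ 6.51055575e-01 -5.26955795e-01 -5.46300493e-01]
 [-6.42787610e-01  1.11022302e-16 -7.66044443e-01]]
[ 493.33003398 -108.36298695  121.38915546] [ 462.84517492 -157.53003128   52.44515558]
14 rows: shift m [0.03254, -0.00786, -0.01086] turn [-0.891, -2.766, -2.434]
3 rows: shift m [0.02143, -0.0, 0.02553] turn [0.0, 0.0, 0.0]
6 rows: shift m [-0.0, -0.0, 0.015] turn [0.0, 0.0, 0.0]
```

Emit:
servo_tool(deltas=[[[0.0325,-0.0079,-0.0109],[-0.89,-2.77,-2.43]],[[0.0325,-0.0079,-0.0109],[-0.89,-2.77,-2.43]],[[0.0325,-0.0079,-0.0109],[-0.89,-2.77,-2.43]],[[0.0325,-0.0079,-0.0109],[-0.89,-2.77,-2.43]],[[0.0325,-0.0079,-0.0109],[-0.89,-2.77,-2.43]],[[0.0325,-0.0079,-0.0109],[-0.89,-2.77,-2.43]],[[0.0325,-0.0079,-0.0109],[-0.89,-2.77,-2.43]],[[0.0325,-0.0079,-0.0109],[-0.89,-2.77,-2.43]],[[0.0325,-0.0079,-0.0109],[-0.89,-2.77,-2.43]],[[0.0325,-0.0079,-0.0109],[-0.89,-2.77,-2.43]],[[0.0325,-0.0079,-0.0109],[-0.89,-2.77,-2.43]],[[0.0325,-0.0079,-0.0109],[-0.89,-2.77,-2.43]],[[0.0325,-0.0079,-0.0109],[-0.89,-2.77,-2.43]],[[0.0325,-0.0079,-0.0109],[-0.89,-2.77,-2.43]],[[0,0,0],[0,0,0]]])

```text
time: 1.98
tool_pos: [493.2, -106.2, 220.0]
tcp_rot: [-3.138, 0.702, 1.021]
contact_force: [0.3, -0.8, -0.1]
grip_width: 91.5
finger_force: 0.0
```

Run:
```python
from h import *
st()
M=tool(58.2,-40); t=M[:,2]; G=np.array([467.7,-149.7,67])+3*n; pre=G-71*t
print(np.round(cur()[:3,:3]-M,3).tolist()); step(cur(),T(pre,M),4)
m=bot.camera_model("wrist"); print({k:np.round(v,2).tolist() for k,v in m.items()})
im=bot.capture("wrist"); cv2.imwrite("pics/w1.png",im[:,:,::-1])
c=[467.7,-149.7]; y=np.array([.85,-.527])
print("pred corners",[proj(m,[*(np.array(c)+a*21*n[:2]+b*28*y),103])[0].round(0).tolist() for a in(1,-1) for b in (1,-1)])
```

```text
1.98 q [-0.014  0.558  1.408 -0.586  1.583  0.654] p [ 493.2 -106.2  220. ] e [-3.138  0.702  1.021] F [ 0.3 -0.8 -0.1] w 91.5 f 0.0
[[-0.005, 0.002, -0.002], [0.0, 0.003, -0.002], [-0.003, -0.003, 0.002]]
4 rows: shift m [0.01555, 0.00036, 0.01912] turn [-0.005, 0.05, 0.061]
{'mtx': [[328.2, 0.0, 278.03], [0.0, 328.2, 208.65], [0.0, 0.0, 1.0]], 'xyz': [579.36, 33.61, 287.85], 'rotation': [2.14, 0.0, -0.55]}
pred corners [[316.0, 143.0], [246.0, 143.0], [311.0, 176.0], [249.0, 175.0]]
```

View pics/w1.png

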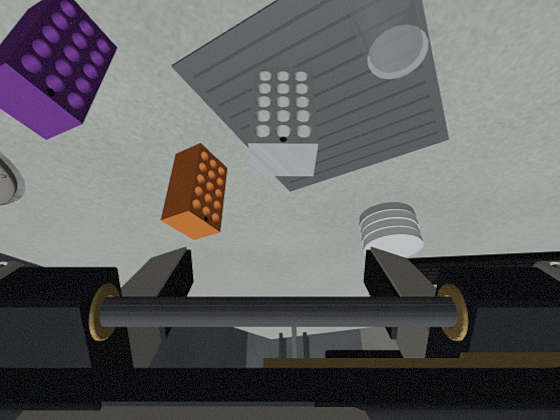

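The wrist view shows the block with its thermometer hole at (283,139) and top-face corners at about (248,144), (318,144), (314,178), (251,178). These are within 2 px of the prediction, so I'll descend.

Emit:
servo_tool(deltas=[[[0.0156,0.0004,0.019],[0,0.05,0.06]],[[0.0156,0.0004,0.019],[0,0.05,0.06]],[[0.0156,0.0004,0.019],[0,0.05,0.06]],[[0.0156,0.0004,0.019],[0,0.05,0.06]],[[0,0,0.015],[0,0,0]],[[0,0,0.015],[0,0,0]],[[0,0,0.015],[0,0,0]],[[0,0,0],[0,0,0]]])

```text
time: 3.02
tool_pos: [477.8, -135.8, 88.8]
tcp_rot: [3.139, 0.697, 1.008]
contact_force: [0.7, 0.2, 0.5]
grip_width: 91.6
finger_force: 0.0
```

Run:
```python
from h import *
st()
M=tool(58.2,-40); t=M[:,2]; G=np.array([467.7,-149.7,67])+3*n
step(cur(),T(G+19*t,M),5)
m=bot.camera_model("wrist")
im=bot.capture("wrist"); cv2.imwrite("pics/w2.png",im[:,:,::-1])
c=np.array([467.7,-149.7]); y=np.array([.85,-.527])
print("pred corners",[proj(m,[*(c+a*21*n[:2]+b*28*y),103])[0].round(0).tolist() for a in(1,-1) for b in (1,-1)])
g=cv2.cvtColor(im,cv2.COLOR_RGB2GRAY)
v=int(proj(m,[*c,103])[0][1]); print(v,g[v,200:360].tolist())
```

```text
3.02 q [-0.067  0.69   1.583 -0.627  1.304  0.802] p [ 477.8 -135.8   88.8] e [3.139 0.697 1.008] F [0.7 0.2 0.5] w 91.6 f 0.0
5 rows: shift m [0.00063, -0.00024, 0.00897] turn [-0.021, -0.011, -0.066]
pred corners [[332.0, 289.0], [220.0, 290.0], [323.0, 312.0], [231.0, 312.0]]
301 [45, 46, 46, 47, 43, 49, 43, 39, 43, 46, 37, 44, 46, 43, 41, 38, 46, 40, 31, 43, 44, 42, 49, 44, 38, 41, 46, 50, 46, 49, 46, 46, 39, 43, 42, 49, 40, 46, 37, 44, 41, 53, 44, 46, 43, 40, 46, 38, 48, 40, 48, 44, 44, 43, 45, 46, 43, 44, 45, 52, 38, 39, 43, 45, 40, 41, 40, 47, 41, 38, 45, 38, 41, 38, 48, 44, 43, 38, 37, 46, 46, 36, 36, 41, 43, 50, 42, 47, 49, 43, 40, 42, 42, 47, 49, 43, 41, 48, 43, 44, 43, 49, 41, 43, 44, 37, 42, 47, 43, 53, 46, 42, 44, 47, 42, 45, 45, 42, 45, 45, 46, 42, 48, 38, 45, 43, 49, 45, 43, 44, 49, 40, 43, 40, 41, 48, 48, 39, 44, 42, 45, 44, 54, 36, 45, 42, 48, 40, 46, 46, 40, 42, 50, 44, 49, 42, 39, 51, 42, 40]
```

Emit:
servo_tool(deltas=[[[0.0006,0,0.009],[0,0,0]],[[0.0006,0,0.009],[0,0,0]],[[0.0006,0,0.009],[0,0,0]],[[0.0006,0,0.009],[0,0,0]],[[0.0006,0,0.009],[0,0,0]],[[0,0,0],[0,0,0]]])

```text
time: 3.82
tool_pos: [464.1, -157.9, 52.1]
tcp_rot: [3.139, 0.697, 1.009]
contact_force: [-0.6, 0.6, 0.6]
grip_width: 91.8
finger_force: 0.0
```

Emit:
servo_tool(deltas=[[[0,0,0],[0,0,0]],[[0,0,0],[0,0,0]],[[0,0,0],[0,0,0]],[[0,0,0],[0,0,0]],[[0,0,0],[0,0,0]],[[0,0,0],[0,0,0]]], fingers=0)

```text
time: 4.58
tool_pos: [464.9, -157.6, 52.9]
tcp_rot: [3.137, 0.696, 1.008]
contact_force: [1.1, 0.3, 1.3]
grip_width: 55.6
finger_force: 30.0
```

```bash
cat >> h.py <<'E'
def blk(o,xa,za):
    xa=np.array(xa,float);za=np.array(za,float); return T(o,np.c_[xa,np.cross(za,xa),za])
E
python3 - <<'E'
from h import *
st()
A=cur(); az=np.arctan2(A[1,1],A[0,1]); nn=np.array([-np.sin(az),np.cos(az),0]); print(np.degrees(az))
c=np.array([467.7,-149.7,53]); 
y=A[:3,1]; y=np.array([y[0],y[1],0])/np.hypot(*y[:2]); c=c+y*((A[:3,3]-c)@y)
B=blk(c-21*nn,[0,0,1],nn); X=np.linalg.inv(A)@B; np.save("X.npy",X); print(X.round(2))
L=A.copy(); L[2,3]+=120
B2=blk([455,-200,100],-nn,[0,0,1]); W2=B2@np.linalg.inv(X)
step(A,L,5); step(L,W2,12); D=W2.copy(); D[2,3]-=92; step(W2,D,6); print(D.round(2))
E
```

```text
4.58 q [-0.106  0.726  1.644 -0.667  1.207  0.839] p [ 464.9 -157.6   52.9] e [3.137 0.696 1.008] F [1.1 0.3 1.3] w 55.6 f 30.0
-32.03821204413606
[[-0.64  0.    0.77 -9.93]
 [ 0.    1.    0.    0.  ]
 [-0.77  0.   -0.64  8.11]
 [ 0.    0.    0.    1.  ]]
5 rows: shift m [-0.01539, 9e-05, -0.01841] turn [-0.0, -0.0, 0.0]
12 rows: shift m [-0.00392, 0.00117, 0.00547] turn [0.018, 7.5, 0.022]
6 rows: shift m [-0.01176, -0.0, 0.00984] turn [-0.0, -0.0, -0.0]
[[ 3.4000e-01  8.5000e-01  4.1000e-01  4.5508e+02]
 [ 5.4000e-01 -5.3000e-01  6.5000e-01 -1.9988e+02]
 [ 7.7000e-01  0.0000e+00 -6.4000e-01  2.0820e+01]
 [ 0.0000e+00  0.0000e+00  0.0000e+00  1.0000e+00]]
```

Emit:
servo_tool(deltas=[[[-0.0077,0,-0.0092],[0,0,0]],[[-0.0154,0,-0.0184],[0,0,0]],[[-0.0154,0,-0.0184],[0,0,0]],[[-0.0154,0,-0.0184],[0,0,0]],[[-0.0154,0,-0.0184],[0,0,0]],[[-0.0077,0,-0.0092],[0,0,0]],[[0,0,0],[0,0,0]]])

```text
time: 5.45
tool_pos: [464.4, -157.3, 173.1]
tcp_rot: [3.136, 0.696, 1.008]
contact_force: [-0.1, -0.3, -6.0]
grip_width: 55.9
finger_force: 30.0
```

Emit:
servo_tool(deltas=[[[-0.0026,0.0008,0.0037],[0,5,0]],[[-0.0026,0.0008,0.0037],[0,5,0]],[[-0.0026,0.0008,0.0037],[0,5,0]],[[-0.0026,0.0008,0.0037],[0,5,0]],[[-0.0026,0.0008,0.0037],[0,5,0]],[[-0.0026,0.0008,0.0037],[0,5,0]],[[-0.0026,0.0008,0.0037],[0,5,0]],[[-0.0026,0.0008,0.0037],[0,5,0]],[[-0.0026,0.0008,0.0037],[0,5,0]],[[-0.0026,0.0008,0.0037],[0,5,0]],[[-0.0026,0.0008,0.0037],[0,5,0]],[[-0.0026,0.0008,0.0037],[0,5,0]],[[-0.0026,0.0008,0.0037],[0,5,0]],[[-0.0026,0.0008,0.0037],[0,5,0]],[[-0.0026,0.0008,0.0037],[0,5,0]],[[-0.0026,0.0008,0.0037],[0,5,0]],[[-0.0026,0.0008,0.0037],[0,5,0]],[[-0.0026,0.0008,0.0037],[0,5,0]],[[0,0,0],[0,0,0]],[[0,0,0],[0,0,0]]])

```text
time: 7.95
tool_pos: [455.6, -198.4, 110.6]
tcp_rot: [3.138, -0.872, 1.015]
contact_force: [-0.1, 0.1, -3.8]
grip_width: 55.6
finger_force: 30.0
```

Run:
```python
from h import *
st(); X=np.load("X.npy"); B=cur()@X; print(B.round(2))
c=[]
for nme in ("scene","wrist"):
    m=bot.camera_model(nme); im=bot.capture(nme)[:,:,::-1].copy()
    for x in(-50,50):
        for y in(-28,28):
            for z in (0,42):
                p=proj(m,(B@[x,y,z,1])[:3])[0]; cv2.circle(im,(int(p[0]),int(p[1])),1,(0,0,255),-1)
    u=proj(m,B[:3,3])[0].astype(int); u=np.clip(u,[110,110],[450,310])
    c.append(cv2.resize(im[u[1]-100:u[1]+100,u[0]-100:u[0]+100],(400,400)))
cv2.imwrite("pics/c3.png",np.hstack(c))
```

```text
7.95 q [-1.04   0.632  1.791  0.778  1.317 -0.926] p [ 455.6 -198.4  110.6] e [ 3.138 -0.872  1.015] F [-0.1  0.1 -3.8] w 55.6 f 30.0
[[  -0.53    0.85   -0.    455.5 ]
 [  -0.85   -0.53    0.   -198.54]
 [   0.      0.      1.     97.77]
 [   0.      0.      0.      1.  ]]
```

View pics/c3.png

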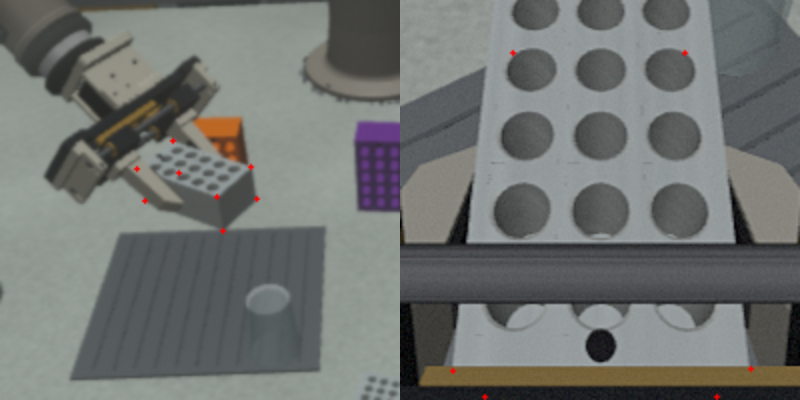

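The red model corners sit on the held block, with the holes up and the far end at about (222,231) in the scene crop. The grasp held. Lowering to the mat.

Emit:
servo_tool(deltas=[[[-0.0115,0,0.0097],[0,0,0]],[[-0.0115,0,0.0097],[0,0,0]],[[-0.0115,0,0.0097],[0,0,0]],[[-0.0115,0,0.0097],[0,0,0]],[[-0.0115,0,0.0097],[0,0,0]],[[-0.0077,0,0.0064],[0,0,0]],[[0,0,0],[0,0,0]],[[0,0,0],[0,0,0]]])

```text
time: 9.05
tool_pos: [456.2, -198.4, 25.8]
tcp_rot: [3.136, -0.874, 1.016]
contact_force: [0.3, -0.1, -4.6]
grip_width: 56.0
finger_force: 30.0
```

```bash
python3 -c "
from h import *
st(); print((cur()@np.load('X.npy')).round(2)[:3,3])"
```

```text
9.05 q [-1.04   0.789  1.813  0.823  1.193 -1.063] p [ 456.2 -198.4   25.8] e [ 3.136 -0.874  1.016] F [ 0.3 -0.1 -4.6] w 56.0 f 30.0
[ 456.2  -198.53   12.98]
```

Emit:
servo_tool(deltas=[[[-0.0023,0,0.0019],[0,0,0]],[[-0.0023,0,0.0019],[0,0,0]],[[0,0,0],[0,0,0]]])

```text
time: 9.43
tool_pos: [456.2, -198.6, 19.7]
tcp_rot: [3.136, -0.874, 1.016]
contact_force: [1.7, -0.7, -4.5]
grip_width: 55.7
finger_force: 30.0
```

Emit:
servo_tool(deltas=[[[-0.0012,0,0.001],[0,0,0]],[[-0.0012,0,0.001],[0,0,0]],[[0,0,0],[0,0,0]]])

```text
time: 9.8
tool_pos: [456.2, -198.5, 16.5]
tcp_rot: [3.136, -0.874, 1.015]
contact_force: [1.8, -0.8, -3.8]
grip_width: 55.9
finger_force: 30.0
```

Emit:
servo_tool(deltas=[[[-0.0006,0,0.0005],[0,0,0]],[[-0.0006,0,0.0005],[0,0,0]],[[0,0,0],[0,0,0]]])

```text
time: 10.18
tool_pos: [456.3, -198.6, 16.1]
tcp_rot: [3.135, -0.876, 1.016]
contact_force: [-2.0, -3.5, 5.2]
grip_width: 56.1
finger_force: 30.0
```

Emit:
servo_tool(deltas=[[[-0.0004,0,0.0003],[0,0,0]],[[-0.0004,0,0.0003],[0,0,0]],[[0,0,0],[0,0,0]]])

```text
time: 10.55
tool_pos: [456.3, -198.5, 16.1]
tcp_rot: [3.135, -0.877, 1.017]
contact_force: [-3.8, -4.6, 14.4]
grip_width: 55.9
finger_force: 30.0
```

Emit:
servo_tool(deltas=[[[0,0,0],[0,0,0]],[[0,0,0],[0,0,0]],[[0,0,0],[0,0,0]],[[0,0,0],[0,0,0]]], fingers=0.9)

```text
time: 11.05
tool_pos: [456.3, -198.5, 14.0]
tcp_rot: [3.136, -0.874, 1.016]
contact_force: [0.6, -2.4, 1.8]
grip_width: 82.6
finger_force: 0.0
```

Emit:
servo_tool(deltas=[[[0,0,-0.03],[0,0,0]],[[0,0,-0.04],[0,0,0]],[[0,0,-0.04],[0,0,0]],[[0,0,-0.04],[0,0,0]],[[0,0,0],[0,0,0]]])

```text
time: 11.68
tool_pos: [394.3, -297.9, 111.1]
tcp_rot: [3.133, -0.872, 1.016]
contact_force: [0.9, 0.2, -0.1]
grip_width: 82.9
finger_force: 0.0
```

Run:
```python
from h import *
st()
for nme in ("top","scene"):
    im=bot.capture(nme); cv2.imwrite(f"pics/{nme}4.png",im[:,:,::-1])
m=bot.camera_model("top"); im=cv2.imread("pics/top4.png")
c=cv2.resize(im[150:300,300:460],None,fx=3,fy=3); s=cv2.imread("pics/scene4.png"); s=cv2.resize(s[170:290,100:260],None,fx=2,fy=2)
o=np.zeros((450,800,3),np.uint8);o[:450,:480]=c;o[:240,480:]=s
cv2.imwrite("pics/c4.png",o)
```

```text
11.68 q [-1.223  0.691  1.649  0.656  1.46  -0.969] p [ 394.3 -297.9  111.1] e [ 3.133 -0.872  1.016] F [ 0.9  0.2 -0.1] w 82.9 f 0.0
```

View pics/c4.png

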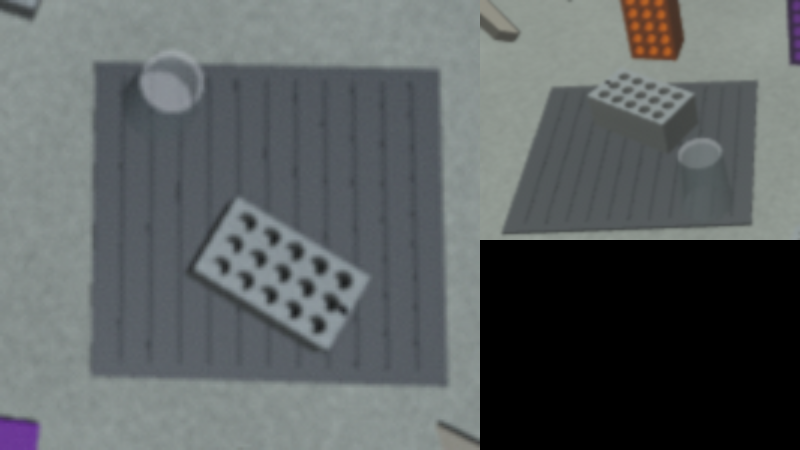

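The block lies flat with its holes up. Its crop corners are (238,197), (370,274), (325,350), (192,268), and the beaker is untouched. Next I compute the block pose and lid angle, then go to the heater.

Run:
```python
from h import *
np.set_printoptions(precision=2,suppress=True)
m=bot.camera_model("top"); g=cv2.GaussianBlur(cv2.imread("pics/top4.png",0),(3,3),0)
k=np.zeros_like(g); k[212:270,360:427]=(g[212:270,360:427]>118); k=cv2.morphologyEx(k,cv2.MORPH_CLOSE,np.ones((7,7)))
r,c=quad(k); P=plane(m,cv2.boxPoints(r),45)[:,:2]
print("blk",P.mean(0),np.linalg.norm(np.roll(P,1,0)-P,axis=1),[np.degrees(np.arctan2(*(P[i]-P[i-1])[::-1])) for i in(1,2)])
P=plane(m,[(300+u/3,150+v/3) for u,v in[(238,197),(370,274),(325,350),(192,268)]],45); print(P.mean(0))
# lid: intersect rays of tab with plane y=heater mid (215.5)
ms=bot.camera_model("scene")
for mm,uv in((m,(100+(549-395)/3,140+33/3)),(ms,(408,153))):
    c0,d=ray(mm,uv); p=c0+d[0]*((215.5-c0[1])/d[0][1]); print("tab plane",p)
(c1,d1),(c2,d2)=ray(m,(100+(549-395)/3,140+33/3)),ray(ms,(408,153))
a=np.linalg.lstsq(np.c_[d1[0],-d2[0]],c2-c1,rcond=None)[0]; print("tri",c1+a[0]*d1[0],c2+a[1]*d2[0])
A=cur(); L=A.copy(); L[2,3]=260; step(A,L,4)
H=T([490,215,250],tool(90,0)); step(L,H,18)
```

```text
blk [ 454.12 -197.97] [98.74 55.93 99.42 55.26] [np.float64(-31.880873407718568), np.float64(-122.00501337980819)]
[ 453.92 -197.65   45.  ]
tab plane [573.21 215.5  265.44]
tab plane [579.88 215.5  257.67]
tri [576.12 218.81 255.72] [575.82 217.32 255.13]
4 rows: shift m [0.02884, 8e-05, -0.02408] turn [0.0, -0.0, -0.0]
18 rows: shift m [0.02662, -0.00328, 0.01373] turn [0.785, -2.709, -1.661]
```

Emit:
servo_tool(deltas=[[[0.0288,0,-0.0241],[0,0,0]],[[0.0288,0,-0.0241],[0,0,0]],[[0.0288,0,-0.0241],[0,0,0]],[[0.0288,0,-0.0241],[0,0,0]]], fingers=0)

```text
time: 12.28
tool_pos: [394.7, -293.9, 260.5]
tcp_rot: [3.141, -0.876, 1.014]
contact_force: [0.8, -0.2, -1.1]
grip_width: 47.2
finger_force: 0.0
```

Emit:
servo_tool(deltas=[[[0.0266,-0.0033,0.0137],[0.78,-2.71,-1.66]],[[0.0266,-0.0033,0.0137],[0.78,-2.71,-1.66]],[[0.0266,-0.0033,0.0137],[0.78,-2.71,-1.66]],[[0.0266,-0.0033,0.0137],[0.78,-2.71,-1.66]],[[0.0266,-0.0033,0.0137],[0.78,-2.71,-1.66]],[[0.0266,-0.0033,0.0137],[0.78,-2.71,-1.66]],[[0.0266,-0.0033,0.0137],[0.78,-2.71,-1.66]],[[0.0266,-0.0033,0.0137],[0.78,-2.71,-1.66]],[[0.0266,-0.0033,0.0137],[0.78,-2.71,-1.66]],[[0.0266,-0.0033,0.0137],[0.78,-2.71,-1.66]],[[0.0266,-0.0033,0.0137],[0.78,-2.71,-1.66]],[[0.0266,-0.0033,0.0137],[0.78,-2.71,-1.66]],[[0.0266,-0.0033,0.0137],[0.78,-2.71,-1.66]],[[0.0266,-0.0033,0.0137],[0.78,-2.71,-1.66]],[[0.0266,-0.0033,0.0137],[0.78,-2.71,-1.66]],[[0.0266,-0.0033,0.0137],[0.78,-2.71,-1.66]],[[0.0266,-0.0033,0.0137],[0.78,-2.71,-1.66]],[[0.0266,-0.0033,0.0137],[0.78,-2.71,-1.66]],[[0,0,0],[0,0,0]]])

```text
time: 14.65
tool_pos: [487.3, 216.5, 247.0]
tcp_rot: [-3.137, 0.003, 1.576]
contact_force: [0.0, -0.4, 0.6]
grip_width: 0.2
finger_force: 0.0
```

Run:
```python
from h import *
st()
m=bot.camera_model("wrist"); print({k:np.round(v,3).tolist() for k,v in m.items()})
np.save("w5.npy",m,allow_pickle=True)
im=bot.capture("wrist"); cv2.imwrite("pics/w5.png",im[:,:,::-1])
```

```text
14.65 q [ 0.276  0.345  1.462 -0.002  1.339  0.271] p [487.3 216.5 247. ] e [-3.137e+00  3.000e-03  1.576e+00] F [ 0.  -0.4  0.6] w 0.2 f 0.0
{'mtx': [[328.205, 0.0, 278.031], [0.0, 328.205, 208.645], [0.0, 0.0, 1.0]], 'xyz': [487.413, 298.69, 404.56], 'rotation': [2.834, 0.005, 0.004]}
```

View pics/w5.png

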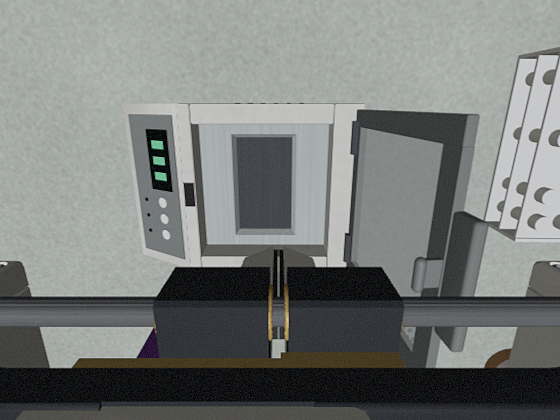

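The wrist view shows the pocket mouth at about (233,134)–(298,235) and its dark floor at (239,138)–(293,230). The lid's underside is to the right and the tab is at (465,285). Measuring the well at sub-pixel level.

Run:
```python
from h import *
np.set_printoptions(precision=1,suppress=True,linewidth=200)
m=np.load("w5.npy",allow_pickle=True).item(); g=cv2.GaussianBlur(cv2.imread("pics/w5.png",0),(3,3),0).astype(int)
print(g[185,225:310]); print(g[120:245,265])
k=np.zeros_like(g,np.uint8); k[125:242,225:305]=g[125:242,225:305]<95
r,c=quad(k); print(r)
for z in(48,50,53): 
    P=plane(m,cv2.boxPoints(r),z)[:,:2]; print(z,P.mean(0),np.linalg.norm(np.roll(P,1,0)-P,axis=1),[np.degrees(np.arctan2(*(P[i]-P[i-1])[::-1])) for i in(1,2)])
# mouth: between deck (bright) and flare
k=np.zeros_like(k); k[125:243,225:308]=g[125:243,225:308]<140
r,c=quad(k)
P=plane(m,cv2.boxPoints(r),62)[:,:2]; print("mouth",r,P.mean(0),np.linalg.norm(np.roll(P,1,0)-P,axis=1),[np.degrees(np.arctan2(*(P[i]-P[i-1])[::-1])) for i in(1,2)])
```

```text
[172 171 170 172 174 174 173 166 140 110 101 103  97  83  71  70  70  70  68  70  73  74  73  73  72  72  72  70  69  69  70  71  71  72  73  73  72  70  68  69  70  70  71  73  74  73  73  74  72
  72  73  73  73  73  72  71  71  70  69  70  70  71  72  72  69  75 104 137 150 152 157 166 172 173 173 173 173 172 172 172 172 173 173 172 169]
[193 193 189 178 171 173 175 176 176 175 175 175 177 168 142 124 113  90  73  71  70  69  70  71  71  71  70  69  69  69  70  69  68  69  71  70  70  70  70  71  71  70  70  70  70  70  70  69  69
  70  71  73  72  69  68  68  68  70  70  70  71  71  70  69  69  70  70  70  70  70  70  69  69  71  72  70  68  69  71  70  70  70  72  72  71  70  69  69  69  70  70  70  69  70  71  70  69  70
  72  72  71  71  72  71  72  71  70  75  98 126 135 133 133 134 145 166 176 176 176 176 175 176 178 170 135]
((263.5, 182.5), (91.0, 55.0), 90.0)
48 [469.7 213.6] [103.9  58.7 103.7  63.9] [np.float64(0.23902073856726952), np.float64(-89.10278496807942)]
50 [469.8 214.1] [103.3  58.3 103.1  63.6] [np.float64(0.2390207385673264), np.float64(-89.10278496807943)]
53 [470.  214.8] [102.4  57.8 102.3  63. ] [np.float64(0.2390207385673008), np.float64(-89.10278496807946)]
mouth ((262.5, 183.5), (99.0, 63.0), 90.0) [469.3 215.5] [108.8  64.4 108.6  70.7] [np.float64(0.23646408360559934), np.float64(-88.94432790235572)]
```

Run:
```python
from h import *
np.set_printoptions(precision=2,suppress=True,linewidth=200)
m=np.load("w5.npy",allow_pickle=True).item(); g=cv2.GaussianBlur(cv2.imread("pics/w5.png",0),(3,3),0).astype(float)
def cross(s,th,rev):  # walking outward->inward, first drop below th
    i=np.where(s<th)[0][0]; return i-1+(s[i-1]-th)/(s[i-1]-s[i])
L=[];Rr=[];U=[];D=[]
for v in range(145,225): L.append((226+cross(g[v,226:250],139,0),v)); Rr.append((306-cross(g[v,306:280:-1],162,0),v))
for u in range(245,288): U.append((u,127+cross(g[127:150,u],145,0))); D.append((u,240-cross(g[240:222:-1,u],155,0)))
W=[plane(m,q,62)[:,:2] for q in(L,Rr,U,D)]
f=lambda w,ax: np.polyfit(w[:,1-ax],w[:,ax],1)
for w,ax,nme in zip(W,(0,0,1,1),"LRUD"):
    p=f(w,ax); print(nme,p[0],np.std(np.polyval(p,w[:,1-ax])-w[:,ax]),np.polyval(p,215.5 if ax==0 else 469))
a=[np.polyval(f(W[i],0),215) for i in(0,1)]; b=[np.polyval(f(W[i],1),469) for i in(2,3)]
print("centre",sum(a)/2,sum(b)/2,"size",a[1]-a[0],b[0]-b[1])
# tab 
c0,d=ray(m,(465,285)); p=c0+d[0]*((215.5-c0[1])/d[0][1]); print(p)
A=cur(); M=tool(90,0)
step(A,T([530,225,217],M),3);
```

```text
L -0.0054023023519792395 0.036003696012279866 437.715168126296
R -0.0006578909826840061 0.05978562774686498 504.61492220031437
U 0.0015296946071463502 0.056027983901041474 270.0427251749871
D 0.004768658508476691 0.09480828534095549 159.19347740898783
centre 471.16656021163885 214.61810129198744 size 66.8973818683337 110.84924776599925
[577.73 215.5  263.54]
3 rows: shift m [0.00322, 0.01405, 0.0103] turn [-0.046, 0.054, 0.056]
```

Well centre is (471, 214.6) with yaw about 0.003. The measured mouth is 66.9 x 110.8 mm, against 67 x 111 expected. Now I'll push the lid back with the shut fingers to make room for the gripper body.

Emit:
servo_tool(deltas=[[[0.006,0.0107,0.008],[0,0,0]],[[0.006,0.0107,0.008],[0,0,0]],[[0.006,0.0107,0.008],[0,0,0]],[[0.006,0.0107,0.008],[0,0,0]],[[0,0.006,0],[0,0,0]],[[0,0.006,0],[0,0,0]],[[0,0.006,0],[0,0,0]],[[0,0.006,0],[0,0,0]],[[0,0,0],[0,0,0]]])

```text
time: 15.82
tool_pos: [556.8, 237.7, 218.1]
tcp_rot: [3.14, 0.002, 1.57]
contact_force: [-0.9, -0.0, -0.6]
grip_width: 0.5
finger_force: 0.0
```

Emit:
servo_tool(deltas=[[[0,0.006,0],[0,0,0]],[[0,0.006,0],[0,0,0]],[[0,0.006,0],[0,0,0]],[[0,0,0],[0,0,0]]])

```text
time: 16.32
tool_pos: [575.1, 237.7, 218.0]
tcp_rot: [3.139, 0.002, 1.57]
contact_force: [-0.7, -0.6, -0.1]
grip_width: 0.3
finger_force: 0.0
```

Emit:
servo_tool(deltas=[[[0,0.004,0],[0,0,0]],[[0,0.004,0],[0,0,0]],[[0,0,0],[0,0,0]]])

```text
time: 16.7
tool_pos: [582.8, 237.7, 218.1]
tcp_rot: [3.139, 0.002, 1.57]
contact_force: [0.5, 0.2, -0.1]
grip_width: 0.8
finger_force: 0.0
```

Run:
```python
from h import *
st()
im=bot.capture("scene")[:,:,::-1]; cv2.imwrite("pics/s6.png",im); t=bot.capture("top")[:,:,::-1]; cv2.imwrite("pics/t6.png",t)
cv2.imwrite("pics/c6.png",np.hstack([cv2.resize(im[130:270,310:470],(460,402)),cv2.resize(t[130:270,100:218],(338,402))]))
```

```text
16.7 q [ 0.267  0.543  1.226 -0.002  1.371  0.268] p [582.8 237.7 218.1] e [3.139e+00 2.000e-03 1.570e+00] F [ 0.5  0.2 -0.1] w 0.8 f 0.0
```

View pics/c6.png

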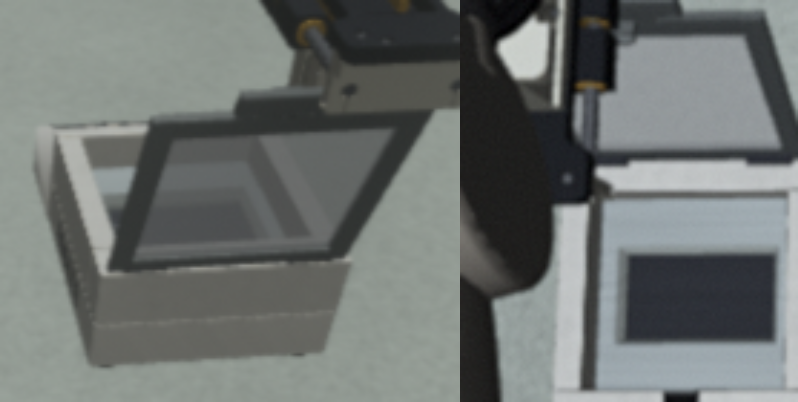

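The lid's tab is now at about scene pixel (411,166), lower than before at (408,153), so the lid has leaned back. I'll quantify that and plan the regrasp.

Run:
```python
from h import *
from scipy.optimize import brentq
ms=bot.camera_model("scene")
hp=np.array([557,215,94.5])
def tab(f,r=167,o=7): return hp+[-r*np.cos(f)+o*np.sin(f),0,r*np.sin(f)+o*np.cos(f)]
for v in(153,166.6): print(v,[ (f,proj(ms,tab(f))[0].round(1).tolist()) for f in (1.6,1.7,1.8,1.9)])
A=cur(); M=tool(90,0); B=A.copy(); B[0,3]-=40; B[2,3]+=40; step(A,B,2)
az=58.1; G=T([454,-197.9,150],tool(az,0)); step(B,G,16); print("down to TCP z 30");
```

```text
153 [(1.6, [406.0, 147.6]), (1.7, [409.0, 154.0]), (1.8, [411.8, 161.4]), (1.9, [414.4, 169.6])]
166.6 [(1.6, [406.0, 147.6]), (1.7, [409.0, 154.0]), (1.8, [411.8, 161.4]), (1.9, [414.4, 169.6])]
2 rows: shift m [-6e-05, -0.01995, -0.02005] turn [0.0, 0.0, -0.0]
16 rows: shift m [-0.02809, 0.00169, 0.00679] turn [0.011, 0.004, 1.99]
down to TCP z 30
```

Emit:
servo_tool(deltas=[[[0,-0.02,-0.02],[0,0,0]],[[0,-0.02,-0.02],[0,0,0]],[[-0.0281,0.0017,0.0068],[0,0,1.99]],[[-0.0281,0.0017,0.0068],[0,0,1.99]],[[-0.0281,0.0017,0.0068],[0,0,1.99]],[[-0.0281,0.0017,0.0068],[0,0,1.99]],[[-0.0281,0.0017,0.0068],[0,0,1.99]],[[-0.0281,0.0017,0.0068],[0,0,1.99]],[[-0.0281,0.0017,0.0068],[0,0,1.99]],[[-0.0281,0.0017,0.0068],[0,0,1.99]],[[-0.0281,0.0017,0.0068],[0,0,1.99]],[[-0.0281,0.0017,0.0068],[0,0,1.99]],[[-0.0281,0.0017,0.0068],[0,0,1.99]],[[-0.0281,0.0017,0.0068],[0,0,1.99]],[[-0.0281,0.0017,0.0068],[0,0,1.99]],[[-0.0281,0.0017,0.0068],[0,0,1.99]],[[-0.0281,0.0017,0.0068],[0,0,1.99]],[[-0.0281,0.0017,0.0068],[0,0,1.99]]], fingers=1)

```text
time: 19.05
tool_pos: [453.6, -199.1, 150.1]
tcp_rot: [3.138, 0.001, 1.013]
contact_force: [0.3, -0.1, -0.1]
grip_width: 91.6
finger_force: 0.0
```

Emit:
servo_tool(deltas=[[[0,0,0],[0,0,0]],[[0,0,0],[0,0,0]]])

```text
time: 19.3
tool_pos: [454.1, -197.8, 150.3]
tcp_rot: [3.138, 0.001, 1.014]
contact_force: [0.6, 0.2, 0.6]
grip_width: 92.2
finger_force: 0.0
```

Run:
```python
from h import *
np.set_printoptions(precision=2,suppress=True)
st(); m=bot.camera_model("wrist"); im=bot.capture("wrist"); cv2.imwrite("pics/w7.png",im[:,:,::-1])
B=blk([454,-197.9,3],[-np.cos(np.radians(58.1)),-np.sin(np.radians(58.1)),0],[0,0,1])
print("pred",[proj(m,(B@[x,y,42,1])[:3])[0].round(0).tolist() for x in(-50,50) for y in(-28,28)])
g=cv2.GaussianBlur(cv2.cvtColor(im,cv2.COLOR_RGB2GRAY),(3,3),0)
p=proj(m,(B@[-45,0,42,1])[:3])[0].astype(int); print(p,g[p[1],180:380].tolist())
step(cur(),T([454,-197.9,30],tool(58.1,0)),8)
```

```text
19.3 q [-0.56  0.36  1.72 -0.    1.05 -0.01] p [ 454.1 -197.8  150.3] e [3.14 0.   1.01] F [0.6 0.2 0.6] w 92.2 f 0.0
pred [[243.0, 147.0], [313.0, 147.0], [247.0, 261.0], [310.0, 261.0]]
[278 153] [113, 108, 109, 114, 118, 121, 123, 123, 122, 123, 124, 124, 123, 124, 124, 123, 123, 123, 122, 123, 123, 123, 124, 124, 123, 124, 124, 123, 123, 123, 123, 122, 123, 123, 123, 124, 124, 124, 123, 120, 115, 110, 110, 110, 110, 112, 115, 117, 120, 122, 124, 124, 123, 123, 123, 122, 123, 123, 122, 122, 122, 122, 122, 121, 123, 135, 152, 161, 160, 159, 160, 163, 164, 164, 162, 159, 156, 155, 156, 157, 159, 160, 161, 161, 161, 160, 160, 160, 160, 161, 161, 162, 162, 161, 160, 159, 159, 160, 161, 160, 158, 157, 159, 159, 159, 158, 157, 157, 159, 160, 160, 159, 158, 158, 159, 159, 159, 158, 157, 156, 156, 158, 159, 159, 159, 158, 157, 158, 160, 162, 162, 161, 160, 161, 160, 152, 135, 120, 116, 116, 115, 114, 112, 112, 114, 115, 114, 113, 113, 113, 113, 114, 115, 115, 115, 115, 115, 115, 115, 115, 114, 113, 114, 114, 114, 115, 113, 112, 109, 102, 98, 99, 99, 99, 102, 106, 109, 112, 113, 113, 113, 112, 112, 113, 112, 111, 111, 112, 112, 112, 112, 112, 113, 113, 112, 111, 111, 111, 111, 111]
8 rows: shift m [-4e-05, -3e-05, 0.01504] turn [0.023, 0.004, 0.006]
```

Emit:
servo_tool(deltas=[[[0,0.0002,0.015],[0,0,0]],[[0,0.0002,0.015],[0,0,0]],[[0,0.0002,0.015],[0,0,0]],[[0,0.0002,0.015],[0,0,0]],[[0,0,0.015],[0,0,0]],[[0,0,0.015],[0,0,0]],[[0,0,0.015],[0,0,0]],[[0,0,0.015],[0,0,0]],[[0,0,0],[0,0,0]]])

```text
time: 20.48
tool_pos: [453.9, -198.3, 28.7]
tcp_rot: [-3.141, 0.001, 1.014]
contact_force: [0.0, 0.6, 0.3]
grip_width: 91.7
finger_force: 0.0
```

Emit:
servo_tool(deltas=[[[0,0,0],[0,0,0]],[[0,0,0],[0,0,0]],[[0,0,0],[0,0,0]],[[0,0,0],[0,0,0]],[[0,0,0],[0,0,0]],[[0,0,0],[0,0,0]]], fingers=0)

```text
time: 21.22
tool_pos: [455.0, -199.0, 30.3]
tcp_rot: [3.138, 0.001, 1.014]
contact_force: [1.4, -0.8, 1.9]
grip_width: 55.9
finger_force: 30.0
```

Run:
```python
from h import *
st(); A=cur(); L=A.copy(); L[2,3]=170; step(A,L,6)
M=tool(90.17,0); step(L,T([470.8,214.7,170],M),18)
```

```text
21.23 q [-5.660e-01  5.450e-01  1.839e+00 -1.000e-03  7.550e-01 -9.000e-03] p [ 455.  -199.    30.3] e [3.138e+00 1.000e-03 1.014e+00] F [ 1.4 -0.8  1.9] w 55.9 f 30.0
6 rows: shift m [-2e-05, 8e-05, -0.02329] turn [-0.0, 0.0, -0.0]
18 rows: shift m [0.02255, -0.00586, -2e-05] turn [0.01, 0.006, -1.781]
```

Emit:
servo_tool(deltas=[[[0,0,-0.012],[0,0,0]],[[0,0,-0.0233],[0,0,0]],[[0,0,-0.0233],[0,0,0]],[[0,0,-0.0233],[0,0,0]],[[0,0,-0.0233],[0,0,0]],[[0,0,-0.0233],[0,0,0]],[[0,0,-0.0113],[0,0,0]],[[0,0,0],[0,0,0]]])

```text
time: 22.22
tool_pos: [454.3, -198.4, 170.1]
tcp_rot: [3.139, 0.001, 1.014]
contact_force: [0.5, 0.1, -5.1]
grip_width: 55.4
finger_force: 30.0
```

Emit:
servo_tool(deltas=[[[0.0225,-0.0059,0],[0,0,-1.78]],[[0.0225,-0.0059,0],[0,0,-1.78]],[[0.0225,-0.0059,0],[0,0,-1.78]],[[0.0225,-0.0059,0],[0,0,-1.78]],[[0.0225,-0.0059,0],[0,0,-1.78]],[[0.0225,-0.0059,0],[0,0,-1.78]],[[0.0225,-0.0059,0],[0,0,-1.78]],[[0.0225,-0.0059,0],[0,0,-1.78]],[[0.0225,-0.0059,0],[0,0,-1.78]],[[0.0225,-0.0059,0],[0,0,-1.78]],[[0.0225,-0.0059,0],[0,0,-1.78]],[[0.0225,-0.0059,0],[0,0,-1.78]],[[0.0225,-0.0059,0],[0,0,-1.78]],[[0.0225,-0.0059,0],[0,0,-1.78]],[[0.0225,-0.0059,0],[0,0,-1.78]],[[0.0225,-0.0059,0],[0,0,-1.78]],[[0.0225,-0.0059,0],[0,0,-1.78]],[[0.0225,-0.0059,0],[0,0,-1.78]],[[0,0,0],[0,0,0]],[[0,0,0],[0,0,0]]])

```text
time: 24.72
tool_pos: [468.9, 214.0, 168.1]
tcp_rot: [3.142, 0.003, 1.573]
contact_force: [-0.7, -0.8, -4.1]
grip_width: 55.8
finger_force: 30.0
```

Run:
```python
from h import *
st(); m=bot.camera_model("wrist"); im=bot.capture("wrist")[:,:,::-1]; cv2.imwrite("pics/w8.png",im); np.save("w8.npy",m,allow_pickle=True)
step(cur(),T([470.8,214.7,170],tool(90.17,0)),3)
```

```text
24.73 q [ 0.281  0.381  1.638 -0.003  1.123  0.28 ] p [468.9 214.  168.1] e [3.142e+00 3.000e-03 1.573e+00] F [-0.7 -0.8 -4.1] w 55.8 f 30.0
3 rows: shift m [0.00029, 0.00055, -0.00056] turn [0.009, 0.052, -0.023]
```

View pics/w8.png

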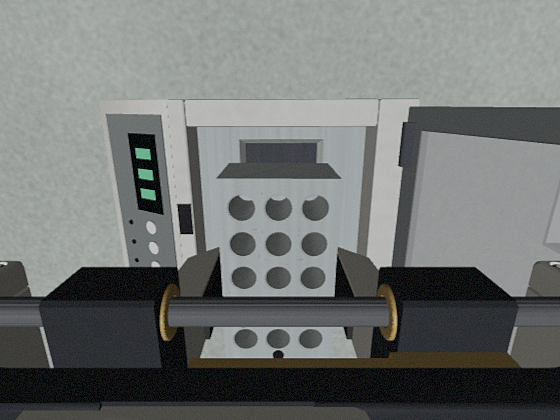

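The wrist view shows the held block's far-end top edge at (217,178)–(342,178) and bottom edge at (233,165)–(325,165). The well mouth is behind it, at u 239–323 with its far edge at v≈139. I'll compare block and well in this one image.

Run:
```python
from h import *
np.set_printoptions(precision=2,suppress=True,linewidth=220)
m=np.load("w8.npy",allow_pickle=True).item(); g=cv2.GaussianBlur(cv2.imread("pics/w8.png",0),(3,3),0).astype(int)
for v in(150,155,190,225): print(v,225 if v<180 else 205,g[v,(225 if v<180 else 205):262].tolist(),"|300",g[v,300:350].tolist())
for u in(260,280,305): print(u,"130..",g[130:190,u].tolist())
```

```text
150 225 [162, 163, 163, 163, 162, 160, 160, 162, 164, 165, 164, 162, 163, 160, 134, 102, 92, 94, 96, 95, 84, 69, 64, 66, 65, 64, 63, 64, 66, 66, 67, 66, 66, 67, 67, 65, 65] |300 [68, 66, 64, 63, 64, 65, 64, 64, 66, 67, 66, 65, 65, 65, 64, 67, 89, 123, 142, 143, 140, 139, 143, 152, 160, 162, 163, 164, 165, 165, 164, 164, 163, 163, 163, 162, 161, 161, 162, 162, 161, 161, 161, 160, 160, 161, 162, 162, 162, 163]
155 225 [161, 162, 164, 163, 161, 159, 160, 162, 164, 164, 164, 163, 163, 160, 139, 109, 95, 94, 96, 94, 83, 69, 64, 64, 65, 66, 65, 64, 64, 65, 66, 68, 68, 67, 66, 64, 63] |300 [66, 65, 64, 63, 63, 65, 65, 65, 66, 67, 67, 66, 67, 67, 64, 69, 96, 127, 142, 142, 139, 140, 147, 156, 161, 162, 164, 165, 165, 163, 163, 163, 162, 162, 163, 163, 162, 161, 161, 161, 161, 161, 160, 160, 160, 161, 163, 163, 162, 162]
190 205 [164, 164, 164, 163, 165, 167, 167, 166, 166, 167, 167, 166, 165, 165, 165, 164, 163, 162, 163, 165, 166, 166, 166, 167, 167, 167, 165, 164, 162, 161, 160, 159, 159, 159, 160, 160, 160, 161, 162, 163, 163, 163, 162, 163, 164, 164, 163, 163, 162, 163, 164, 164, 164, 16
[... 950 characters left out ...]
, 63, 64, 65, 65, 65, 67, 70, 73, 74, 75, 75, 75, 73, 75, 76, 74, 74, 74, 73, 71, 70, 80, 117, 156, 167, 165, 165, 165, 165, 164, 164, 164, 164, 164]
280 130.. [163, 164, 163, 162, 162, 162, 163, 165, 155, 129, 112, 115, 108, 82, 64, 63, 64, 63, 63, 63, 65, 65, 65, 64, 64, 64, 64, 64, 65, 65, 65, 65, 68, 72, 73, 73, 73, 72, 73, 73, 73, 74, 74, 74, 73, 71, 69, 79, 116, 153, 163, 162, 162, 162, 162, 160, 160, 161, 162, 162]
305 130.. [166, 166, 165, 164, 164, 165, 165, 168, 158, 132, 117, 114, 99, 76, 64, 62, 61, 63, 64, 64, 65, 66, 68, 67, 65, 65, 65, 65, 65, 66, 65, 65, 67, 71, 73, 73, 74, 74, 73, 72, 72, 73, 73, 73, 74, 74, 71, 73, 101, 147, 167, 165, 164, 163, 164, 164, 164, 163, 163, 163]
```

Run:
```python
from h import *
np.set_printoptions(precision=2,suppress=True,linewidth=220)
m=np.load("w8.npy",allow_pickle=True).item(); g=cv2.GaussianBlur(cv2.imread("pics/w8.png",0),(3,3),0).astype(float)
L=[];Rr=[]
for v in range(166,177):
    d=np.where(g[v,205:350]<118)[0]+205; a,b=d[0],d[-1]
    L.append((v,a-(118-g[v,a])/(g[v,a-1]-g[v,a]))); Rr.append((v,b+(118-g[v,b])/(g[v,b+1]-g[v,b])))
pl=np.polyfit(*np.array(L).T,1); pr=np.polyfit(*np.array(Rr).T,1); print(pl,pr)
zb=168.3-27.3
V=dict(top=(178.1,zb+42),bot=(161.8,zb))
for k,(v,z) in V.items():
    P=plane(m,[(np.polyval(pl,v),v),(np.polyval(pr,v),v)],z)[:,:2]; print(k,P.tolist(),"mid",P.mean(0),"w",np.linalg.norm(P[1]-P[0]))
# well mouth at z62
l=plane(m,[(239,150),(239.3,155)],62); r=plane(m,[(322.2,150),(321.7,155)],62); u=plane(m,[(260,138.9),(280,138.8),(305,138.9)],62)
print("well x",(l[:,0]+r[:,0])/2,r[:,0]-l[:,0],"far y",u[:,1],"-> centre y",u[:,1].mean()-55.5)
A=cur(); print(A[:3,3])
```

```text
[ -0.86 369.13] [  0.88 184.11]
top [[440.7754633103673, 264.9883504247841], [496.38399281482594, 265.0678451729612]] mid [468.58 265.03] w 55.60858632498435
bot [[441.0640847088606, 265.2224292493169], [495.90573761592316, 265.29881058237896]] mid [468.48 265.26] w 54.84170609752
well x [470.5  470.43] [66.36 66.03] far y [270.2  270.29 270.24] -> centre y 214.74471329006082
[469.16 213.81 168.31]
```

Emit:
servo_tool(deltas=[[[-0.0004,0.0021,0],[0,0,-0.08]],[[0,0,0.0126],[0,0,0]],[[0,0,0.0126],[0,0,0]],[[0,0,0.0126],[0,0,0]],[[0,0,0.0126],[0,0,0]],[[0,0,0.0126],[0,0,0]],[[0,0,0.0126],[0,0,0]],[[0,0,0],[0,0,0]],[[0,0,0],[0,0,0]]])

```text
time: 25.9
tool_pos: [471.8, 214.1, 93.6]
tcp_rot: [3.139, 0.002, 1.575]
contact_force: [-0.1, 0.5, -5.1]
grip_width: 55.9
finger_force: 30.0
```

Emit:
servo_tool(deltas=[[[0,0,0.002],[0,0,0]],[[0,0,0.002],[0,0,0]],[[0,0,0.002],[0,0,0]],[[0,0,0],[0,0,0]]])

```text
time: 26.4
tool_pos: [471.4, 214.0, 87.2]
tcp_rot: [3.14, 0.002, 1.575]
contact_force: [1.3, -0.2, -4.5]
grip_width: 56.0
finger_force: 30.0
```

Base is now about 60 mm and entering the flare. Continuing slowly.

Emit:
servo_tool(deltas=[[[0,0,0.002],[0,0,0]],[[0,0,0.002],[0,0,0]],[[0,0,0],[0,0,0]]])

```text
time: 26.78
tool_pos: [471.4, 214.0, 83.1]
tcp_rot: [3.14, 0.002, 1.575]
contact_force: [0.2, 0.3, -4.1]
grip_width: 55.6
finger_force: 30.0
```

Emit:
servo_tool(deltas=[[[0,0,0.0015],[0,0,0]],[[0,0,0.0015],[0,0,0]],[[0,0,0],[0,0,0]]])

```text
time: 27.15
tool_pos: [471.5, 213.9, 80.2]
tcp_rot: [3.14, 0.002, 1.575]
contact_force: [0.2, 0.0, -3.9]
grip_width: 55.7
finger_force: 30.0
```

Emit:
servo_tool(deltas=[[[0,0,0.0015],[0,0,0]],[[0,0,0.0015],[0,0,0]],[[0,0,0],[0,0,0]]])

```text
time: 27.52
tool_pos: [471.5, 213.9, 77.2]
tcp_rot: [3.14, 0.002, 1.575]
contact_force: [-0.1, -0.0, -3.5]
grip_width: 56.0
finger_force: 30.0
```

Emit:
servo_tool(deltas=[[[0,0,0.001],[0,0,0]],[[0,0,0.0007],[0,0,0]],[[0,0,0],[0,0,0]]])

```text
time: 27.9
tool_pos: [471.5, 214.0, 75.5]
tcp_rot: [3.14, 0.002, 1.575]
contact_force: [0.5, -0.9, -4.7]
grip_width: 55.7
finger_force: 30.0
```

Emit:
servo_tool(deltas=[[[0,0,0.0005],[0,0,0]],[[0,0,0.0005],[0,0,0]],[[0,0,0],[0,0,0]]])

```text
time: 28.28
tool_pos: [471.6, 214.0, 75.3]
tcp_rot: [3.139, 0.002, 1.575]
contact_force: [-3.2, -1.9, 5.3]
grip_width: 55.8
finger_force: 30.0
```

Emit:
servo_tool(deltas=[[[0,0,0.0004],[0,0,0]],[[0,0,0],[0,0,0]]])

```text
time: 28.52
tool_pos: [471.6, 214.0, 75.2]
tcp_rot: [3.139, 0.002, 1.575]
contact_force: [-4.3, -1.8, 9.0]
grip_width: 55.3
finger_force: 30.0
```

Emit:
servo_tool(deltas=[[[0,0,0],[0,0,0]],[[0,0,0],[0,0,0]],[[0,0,0],[0,0,0]],[[0,0,0],[0,0,0]]], fingers=0.75)

```text
time: 29.02
tool_pos: [471.6, 214.0, 74.1]
tcp_rot: [3.14, 0.002, 1.575]
contact_force: [0.4, 0.0, -0.2]
grip_width: 69.0
finger_force: 0.0
```

Emit:
servo_tool(deltas=[[[0,0,-0.005],[0,0,0]],[[0,0,-0.015],[0,0,0]],[[0,0,-0.03],[0,0,0]],[[0,0,-0.04],[0,0,0]],[[0,0,-0.04],[0,0,0]],[[0,0,-0.045],[0,0,0]],[[0,0,0],[0,0,0]],[[0,0,0],[0,0,0]]])

```text
time: 30.02
tool_pos: [470.9, 214.2, 249.4]
tcp_rot: [3.14, 0.002, 1.575]
contact_force: [-0.3, -0.1, -0.8]
grip_width: 68.8
finger_force: 0.0
```

Run:
```python
from h import *
np.set_printoptions(precision=2,suppress=True)
st(); m=bot.camera_model("wrist"); im=bot.capture("wrist"); cv2.imwrite("pics/w9.png",im[:,:,::-1])
g=cv2.GaussianBlur(cv2.cvtColor(im,cv2.COLOR_RGB2GRAY),(3,3),0).astype(int)
c=[470.7,214.7]
for z in(62,90): print(z,proj(m,[[c[0]+a*28,c[1]+b*50,z] for a in(-1,1) for b in(-1,1)]).round(1).tolist())
p=proj(m,[[470.7,264.7,90]])[0].astype(int); print(p,g[p[1]-25:p[1]+15,p[0]+6].tolist())
v=p[1]+8; print(v,g[v,p[0]-55:p[0]+55].tolist())
```

```text
30.02 q [ 0.28  0.31  1.51 -0.    1.32  0.28] p [470.9 214.2 249.4] e [3.14 0.   1.57] F [-0.3 -0.1 -0.8] w 68.8 f 0.0
62 [[252.9, 227.5], [251.0, 136.8], [302.8, 227.7], [305.3, 136.9]]
90 [[251.0, 237.1], [248.7, 139.5], [304.8, 237.2], [307.6, 139.7]]
[278 139] [174, 173, 173, 173, 174, 175, 163, 143, 143, 150, 151, 151, 151, 150, 151, 152, 147, 131, 114, 107, 94, 72, 65, 66, 67, 93, 136, 154, 153, 151, 151, 150, 150, 151, 152, 151, 151, 142, 125, 109]
147 [156, 156, 156, 155, 153, 153, 154, 156, 156, 155, 153, 152, 152, 152, 152, 152, 150, 150, 153, 154, 154, 153, 147, 121, 91, 90, 120, 148, 155, 152, 153, 156, 157, 155, 152, 149, 146, 147, 150, 152, 153, 153, 153, 153, 152, 152, 153, 152, 152, 152, 152, 151, 151, 151, 150, 149, 150, 152, 152, 150, 150, 151, 153, 154, 152, 149, 149, 151, 152, 151, 148, 147, 148, 149, 150, 150, 151, 151, 153, 154, 155, 154, 152, 150, 146, 137, 132, 140, 149, 153, 154, 155, 154, 152, 152, 153, 153, 153, 152, 152, 151, 150, 150, 150, 151, 152, 151, 152, 153, 154]
```

Run:
```python
from h import *
g=cv2.GaussianBlur(cv2.imread("pics/w9.png",0),(3,3),0).astype(int)
for u in(256,278,299): print(u,"far132",g[132:148,u].tolist(),"near225",g[225:252,u].tolist())
for v in(160,190,220): print(v,"240..",g[v,240:262].tolist(),"296..",g[v,296:318].tolist())
```

```text
256 far132 [113, 105, 92, 72, 65, 66, 70, 97, 140, 158, 156, 155, 154, 155, 155, 155] near225 [105, 117, 133, 150, 158, 158, 158, 158, 158, 158, 157, 157, 154, 151, 152, 152, 131, 95, 76, 76, 77, 76, 76, 77, 77, 77, 75]
278 far132 [112, 103, 92, 73, 66, 65, 67, 94, 136, 154, 152, 151, 151, 152, 150, 148] near225 [69, 69, 68, 67, 78, 82, 53, 26, 20, 20, 57, 125, 158, 157, 157, 156, 136, 98, 77, 76, 76, 76, 78, 79, 80, 80, 77]
299 far132 [114, 106, 92, 72, 64, 63, 67, 94, 135, 152, 151, 150, 150, 150, 150, 150] near225 [85, 90, 106, 130, 148, 154, 155, 155, 155, 154, 155, 155, 155, 154, 155, 151, 127, 93, 78, 79, 80, 79, 77, 78, 80, 80, 77]
160 240.. [150, 151, 153, 153, 152, 149, 132, 102, 88, 108, 140, 154, 154, 154, 156, 158, 153, 141, 123, 104, 93, 94] 296.. [96, 103, 114, 131, 147, 154, 155, 153, 152, 152, 150, 142, 133, 133, 142, 150, 152, 154, 154, 153, 153, 153]
190 240.. [151, 151, 153, 154, 154, 154, 150, 131, 100, 93, 121, 147, 155, 154, 146, 111, 68, 54, 59, 63, 63, 63] 296.. [73, 78, 80, 80, 85, 108, 138, 152, 153, 151, 144, 135, 134, 142, 151, 153, 154, 154, 154, 154, 154, 153]
220 240.. [152, 151, 150, 151, 152, 152, 152, 150, 129, 98, 98, 129, 152, 155, 155, 157, 152, 129, 97, 72, 63, 62] 296.. [78, 86, 103, 127, 148, 155, 154, 154, 153, 147, 137, 134, 142, 151, 154, 155, 154, 154, 154, 154, 154, 155]
```

The block is seated. Its far edge is at row 139.5 across the full width, its near edge at row 237, and its sides are symmetric about u=278, all as predicted for a top at z=90. Next I plan the lid sweep.

Run:
```python
from h import *
st(); hp=np.array([557,94.5])
def P(f,r=150,o=5,w=19): return hp+[-r*np.cos(f)+o*np.sin(f)+w, r*np.sin(f)+o*np.cos(f)]
fs=np.linspace(1.86,0.12,25); Q=np.array([P(f) for f in fs]); print(Q[0],Q[-1])
D=np.diff(Q,axis=0)/1000
for k in(0,12): print([[[0,round(d[0],4),round(-d[1],4)],[0,0,0]] for d in D[k:k+12]])
```

```text
30.07 q [ 0.28   0.311  1.507 -0.002  1.324  0.277] p [470.6 214.1 248.7] e [3.141e+00 2.000e-03 1.575e+00] F [-0.3  0.5 -0.8] w 68.6 f 0.0
[623.5707153  236.84474717] [427.67726566 117.42087427]
[[[0, np.float64(-0.0104), np.float64(-0.0031)], [0, 0, 0]], [[0, np.float64(-0.0106), np.float64(-0.0023)], [0, 0, 0]], [[0, np.float64(-0.0108), np.float64(-0.0015)], [0, 0, 0]], [[0, np.float64(-0.0109), np.float64(-0.0007)], [0, 0, 0]], [[0, np.float64(-0.0109), np.float64(0.0)], [0, 0, 0]], [[0, np.float64(-0.0108), np.float64(0.0008)], [0, 0, 0]], [[0, np.float64(-0.0108), np.float64(0.0016)], [0, 0, 0]], [[0, np.float64(-0.0106), np.float64(0.0024)], [0, 0, 0]], [[0, np.float64(-0.0104), np.float64(0.0031)], [0, 0, 0]], [[0, np.float64(-0.0102), np.float64(0.0039)], [0, 0, 0]], [[0, np.float64(-0.0098), np.float64(0.0046)], [0, 0, 0]], [[0, np.float64(-0.0095), np.float64(0.0053)], [0, 0, 0]]]
[[[0, np.float64(-0.0091), np.float64(0.006)], [0, 0, 0]], [[0, np.float64(-0.0086), np.float64(0.0066)], [0, 0, 0]], [[0, np.float64(-0.0081), np.float64(0.0072)], [0, 0, 0]], [[0, np.float64(-0.0076), np.float64(0.0078)], [0, 0, 0]], [[0, np.float64(-0.007), np.float64(0.0083)], [0, 0, 0]], [[0, np.float64(-0.0064), np.float64(0.0088)], [0, 0, 0]], [[0, np.float64(-0.0057), np.float64(0.0093)], [0, 0, 0]], [[0, np.float64(-0.005), np.float64(0.0097)], [0, 0, 0]], [[0, np.float64(-0.0043), np.float64(0.01)], [0, 0, 0]], [[0, np.float64(-0.0036), np.float64(0.0103)], [0, 0, 0]], [[0, np.float64(-0.0028), np.float64(0.0105)], [0, 0, 0]], [[0, np.float64(-0.002), np.float64(0.0107)], [0, 0, 0]]]
```

Emit:
servo_tool(deltas=[[[0,0.01,-0.04],[0,0,0]],[[0,0.01,-0.04],[0,0,0]],[[0,0.035,-0.01],[0,0,0]],[[0,0.035,0],[0,0,0]],[[0,0.035,0],[0,0,0]],[[0,0.035,0],[0,0,0]],[[0,0.019,0],[0,0,0]],[[0,0,0],[0,0,0]],[[0,0,0],[0,0,0]]], fingers=0)

```text
time: 31.2
tool_pos: [649.4, 215.3, 338.7]
tcp_rot: [-3.141, 0.002, 1.575]
contact_force: [-0.6, 0.5, 0.4]
grip_width: 0.5
finger_force: 0.0
```

Emit:
servo_tool(deltas=[[[0,0,0.02],[0,0,0]],[[0,0,0.021],[0,0,0]],[[0,0,0.021],[0,0,0]],[[0,0,0.02],[0,0,0]],[[0,0,0.02],[0,0,0]],[[0,0,0],[0,0,0]],[[0,-0.013,0],[0,0,0]],[[0,-0.013,0],[0,0,0]],[[0,0,0],[0,0,0]]])

```text
time: 32.33
tool_pos: [623.9, 215.2, 239.6]
tcp_rot: [3.138, 0.001, 1.575]
contact_force: [0.3, 0.2, -0.6]
grip_width: 0.6
finger_force: 0.0
```

Emit:
servo_tool(deltas=[[[0,-0.0104,-0.0031],[0,0,0]],[[0,-0.0106,-0.0023],[0,0,0]],[[0,-0.0108,-0.0015],[0,0,0]],[[0,-0.0109,-0.0007],[0,0,0]],[[0,-0.0109,0],[0,0,0]],[[0,-0.0108,0.0008],[0,0,0]],[[0,-0.0108,0.0016],[0,0,0]],[[0,-0.0106,0.0024],[0,0,0]],[[0,-0.0104,0.0031],[0,0,0]],[[0,-0.0102,0.0039],[0,0,0]],[[0,-0.0098,0.0046],[0,0,0]],[[0,-0.0095,0.0053],[0,0,0]]])

```text
time: 33.83
tool_pos: [497.9, 214.4, 222.8]
tcp_rot: [3.14, 0.002, 1.575]
contact_force: [1.2, -0.1, 1.2]
grip_width: 0.6
finger_force: 0.5
```

Run:
```python
from h import *
st(); o=cv2.imread("pics/s6.png").astype(int); im=bot.capture("scene")[:,:,::-1]; cv2.imwrite("pics/s10.png",im)
ms=bot.camera_model("scene"); hp=np.array([557,215,94.5])
# lid dark frame pixels: bbox in region
g=im.astype(int); k=(g.max(2)<75).astype(np.uint8); k[:, :300]=0; k[:,500:]=0
n_,l,s,c=cv2.connectedComponentsWithStats(k); print([(s[i].tolist(),c[i].round().tolist()) for i in range(1,n_) if s[i,4]>60])
for f in(1.9,1.2,1.0,.8): print(f,[proj(ms,hp+[-r*np.cos(f)+5*np.sin(f),y,r*np.sin(f)+5*np.cos(f)])[0].round().tolist() for r,y in((158,-80),(158,80),(176,0))])
```

```text
33.83 q [ 0.267  0.376  1.484 -0.002  1.281  0.263] p [497.9 214.4 222.8] e [3.140e+00 2.000e-03 1.575e+00] F [ 1.2 -0.1  1.2] w 0.6 f 0.5
[([300, 0, 200, 147, 16636], [396.0, 55.0]), ([461, 23, 19, 15, 222], [470.0, 30.0]), ([486, 22, 14, 16, 187], [493.0, 30.0]), ([346, 136, 84, 89, 1310], [398.0, 192.0]), ([329, 206, 9, 31, 96], [333.0, 221.0]), ([378, 340, 18, 47, 329], [387.0, 362.0])]
1.9 [[363.0, 174.0], [462.0, 170.0], [416.0, 165.0]]
1.2 [[348.0, 140.0], [437.0, 136.0], [393.0, 128.0]]
1.0 [[345.0, 139.0], [429.0, 135.0], [387.0, 127.0]]
0.8 [[341.0, 141.0], [422.0, 137.0], [381.0, 130.0]]
```

The lid frame's dark region now spans u 346–430 from v=136, so the lid is following at about 1.0 rad. Continuing the sweep.

Emit:
servo_tool(deltas=[[[0,-0.0091,0.006],[0,0,0]],[[0,-0.0086,0.0066],[0,0,0]],[[0,-0.0081,0.0072],[0,0,0]],[[0,-0.0076,0.0078],[0,0,0]],[[0,-0.007,0.0083],[0,0,0]],[[0,-0.0064,0.0088],[0,0,0]],[[0,-0.0057,0.0093],[0,0,0]],[[0,-0.005,0.0097],[0,0,0]],[[0,-0.0043,0.01],[0,0,0]],[[0,-0.0036,0.0103],[0,0,0]],[[0,-0.0028,0.0105],[0,0,0]],[[0,-0.002,0.0107],[0,0,0]],[[0,0,0],[0,0,0]]])

```text
time: 35.5
tool_pos: [428.0, 213.7, 116.9]
tcp_rot: [-3.141, 0.003, 1.575]
contact_force: [0.7, -0.9, -0.4]
grip_width: -0.2
finger_force: 0.0
```

Emit:
servo_tool(deltas=[[[0,0,-0.015],[0,0,0]],[[0,0,-0.01],[0,0,0]],[[0,-0.019,0],[0,0,0]],[[0,-0.019,0],[0,0,0]],[[0,0,0],[0,0,0]],[[0,0,0.01],[0,0,0]],[[0,0,0.01],[0,0,0]],[[0,0,0.005],[0,0,0]],[[0,0,0.004],[0,0,0]],[[0,0,0],[0,0,0]]])

```text
time: 36.75
tool_pos: [390.5, 213.7, 113.5]
tcp_rot: [3.141, 0.002, 1.575]
contact_force: [0.3, -1.0, 0.6]
grip_width: 0.5
finger_force: 0.0
```

Emit:
servo_tool(deltas=[[[0,0,0.002],[0,0,0]],[[0,0,0.002],[0,0,0]],[[0,0,0],[0,0,0]]])

```text
time: 37.12
tool_pos: [390.7, 213.8, 110.5]
tcp_rot: [3.139, 0.002, 1.575]
contact_force: [-1.8, -0.9, 4.6]
grip_width: 0.4
finger_force: 2.6
```

Emit:
servo_tool(deltas=[[[0,0,0.002],[0,0,0]],[[0,0,0.001],[0,0,0]],[[0,0,0],[0,0,0]]])

```text
time: 37.5
tool_pos: [390.7, 213.7, 106.8]
tcp_rot: [3.14, 0.002, 1.575]
contact_force: [0.5, -0.1, -0.2]
grip_width: 0.4
finger_force: 0.0
```

Emit:
servo_tool(deltas=[[[0,0,0.002],[0,0,0]],[[0,0,0.002],[0,0,0]],[[0,0,0],[0,0,0]]])

```text
time: 37.88
tool_pos: [390.6, 213.7, 102.5]
tcp_rot: [3.14, 0.002, 1.575]
contact_force: [-0.3, -0.5, 0.2]
grip_width: 0.3
finger_force: 0.0
```

Emit:
servo_tool(deltas=[[[0,0,0.001],[0,0,0]],[[0,0,0.0005],[0,0,0]],[[0,0,0],[0,0,0]]])

```text
time: 38.25
tool_pos: [390.7, 213.7, 101.6]
tcp_rot: [3.14, 0.002, 1.575]
contact_force: [-1.8, -0.2, 5.5]
grip_width: 0.3
finger_force: 2.3
```

Emit:
servo_tool(deltas=[[[0,0,0.0005],[0,0,0]],[[0,0,0.0005],[0,0,0]],[[0,0,0],[0,0,0]]])

```text
time: 38.62
tool_pos: [390.7, 213.7, 101.4]
tcp_rot: [3.139, 0.002, 1.575]
contact_force: [-4.7, -2.1, 13.5]
grip_width: 0.1
finger_force: 6.9
```

Emit:
servo_tool(deltas=[[[0,0,-0.004],[0,0,0]],[[0,0,-0.03],[0,0,0]],[[0,0,-0.04],[0,0,0]],[[0,-0.02,-0.05],[0,0,0]],[[0,-0.02,-0.05],[0,0,0]],[[0,0,0],[0,0,0]],[[0,0,0],[0,0,0]]])

```text
time: 39.5
tool_pos: [350.2, 213.8, 273.6]
tcp_rot: [3.14, 0.002, 1.575]
contact_force: [0.3, 1.1, -0.9]
grip_width: 0.6
finger_force: 0.0
```

Run:
```python
from h import *
st(); w=bot.capture("wrist")[:,:,::-1]; mw=bot.camera_model("wrist"); s=bot.capture("scene")[:,:,::-1]; t=bot.capture("top")[:,:,::-1]
for n_,i in(("w11",w),("s11",s),("t11",t)): cv2.imwrite(f"pics/{n_}.png",i)
hp=np.array([556.9,214.7,94.5]); ms=bot.camera_model("scene"); mt=bot.camera_model("top")
for nme,i,m in(("scene",s,ms),("top",t,mt),("wrist",w,mw)):
    for f in(0,.06):
        c=lambda r,y,o: hp+[-r*np.cos(f)+o*np.sin(f),y,r*np.sin(f)+o*np.cos(f)]
        print(nme,f,[proj(m,c(*a))[0].round(1).tolist() for a in((158,-80,5),(158,80,5),(176,-35,7),(176,35,7))])
g=cv2.cvtColor(t,cv2.COLOR_BGR2GRAY); print("top col",g[225:290,185].tolist(), g[225:290,150].tolist())
g=cv2.cvtColor(s,cv2.COLOR_BGR2GRAY); print("scene col 350",g[150:215,350].tolist(),"370",g[150:215,370].tolist())
a=cv2.imread("pics/top0.png").astype(int); d=np.abs(t.astype(int)-a).max(2); print("beaker/spare diff",(d[165:190,345:370]>40).sum(),(d[122:158,275:322]>40).sum())
```

```text
39.5 q [ 0.363  0.09   1.721 -0.003  1.331  0.359] p [350.2 213.8 273.6] e [3.140e+00 2.000e-03 1.575e+00] F [ 0.3  1.1 -0.9] w 0.6 f 0.0
scene 0 [[331.6, 173.8], [403.1, 170.4], [350.2, 167.6], [381.1, 166.2]]
scene 0.06 [[332.0, 170.3], [404.0, 167.0], [350.8, 163.8], [381.9, 162.3]]
top 0 [[219.5, 268.1], [133.7, 268.0], [194.7, 277.9], [157.0, 277.8]]
top 0.06 [[218.6, 267.6], [131.8, 267.5], [193.4, 277.5], [155.2, 277.4]]
wrist 0 [[322.3, 256.9], [329.6, 105.8], [307.5, 219.2], [309.6, 153.0]]
wrist 0.06 [[324.0, 260.7], [331.7, 105.9], [309.1, 222.6], [311.3, 154.6]]
top col [179, 180, 181, 175, 172, 165, 166, 171, 176, 180, 182, 181, 176, 167, 163, 162, 168, 173, 180, 181, 174, 163, 157, 159, 170, 179, 182, 182, 180, 182, 181, 180, 184, 184, 177, 145, 109, 102, 105, 105, 105, 105, 102, 87, 85, 95, 102, 105, 106, 106, 110, 112, 110, 95, 84, 90, 92, 90, 88, 99, 148, 183, 196, 193, 176] [182, 183, 181, 176, 138, 103, 94, 100, 95, 77, 56, 48, 44, 46, 49, 60, 95, 156, 185, 187, 184, 183, 185, 184, 183, 183, 183, 182, 181, 185, 180, 184, 184, 185, 181, 151, 115, 103, 101, 101, 103, 100, 99, 111, 155, 180, 175, 151, 161, 181, 180, 144, 98, 80, 47, 14, 1, 7, 1, 7, 0, 1, 1, 1, 2]
scene col 350 [142, 140, 139, 138, 138, 139, 139, 140, 139, 137, 136, 137, 136, 137, 137, 138, 138, 137, 128, 111, 110, 126, 118, 101, 94, 93, 88, 97, 130, 147, 151, 151, 152, 151, 152, 152, 151, 152, 159, 162, 161, 156, 153, 147, 145, 144, 144, 144, 145, 144, 144, 144, 143, 142, 136, 133, 128, 118, 112, 103, 97, 95, 95, 93, 94] 370 [139, 136, 136, 138, 138, 138, 139, 138, 137, 138, 137, 139, 139, 137, 137, 138, 135, 111, 96, 94, 94, 88, 91, 94, 92, 87, 97, 130, 147, 151, 151, 151, 152, 151, 151, 151, 152, 160, 164, 161, 159, 163, 165, 166, 165, 161, 159, 163, 164, 155, 149, 149, 154, 159, 153, 148, 148, 149, 148, 148, 148, 149, 148, 145, 113]
beaker/spare diff 0 0
```

Scene column 370 puts the tab edge at row 166.7, matching a shut lid (166.7, versus 162.8 if held open at 0.06 rad). The beaker and spare block are unchanged and the gripper is clear, so I'll hand in.

```bash
python3 -c "
from plant import bot
print(bot.close_job())"
```

```text
the job is handed in; nothing more can be done
None
```

Job handed in at about 40 s: the block is seated holes up in the well, the lid reads fully shut on its catch after release, and the beaker and spare block are unmoved.

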